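Lay an amber jar on its side in the tilting cradle

TASK

Swing the part-lowered cradle of the jar tilter fully upright, then slide the big amber jar along the grey deck, standing and without lifting it, until it sits home in the upright cradle. Then gently swing the cradle all the way down by its bar so that the jar lies on its side in it, and let go; do not knock the jar over or disturb the other vessels on the bench.

Things in the scene. Friction and masses are not known exactly. Their poses are not given: they have to be found in the camera images.
- tilter: Fixed jar tilter on the bench. Origin on the bench (z=0) under its hinge line; +x is the way the cradle swings down, +z up. Deck: grey plate 170 mm wide (y), top at z=20 mm, from x=-310 to 0 mm; a 60 mm wide slot in its last 115 mm takes the cradle's foot. Hinge blocks 34 mm high at y=+-74. Behind the hinge: plate 120 wide, 12 thick, to x=240.
- cradle (a joint): Cradle angle, rad: 0 = upright (back vertical, foot in the deck, hard stop), 1.571 = fully down (back level, hard stop); starts part-lowered with the foot raised, blocking the deck. Stiff damped hinge (1.1 N m friction, 0.3 N m s/rad): stays where it is left, empty or loaded; 5 to 10 N at the bar moves it. Swinging down, the foot lifts the jar and the V takes it.
- seat (a point): Where the centre of the jar's underside is when the jar is home against both wings: 56 mm from the hinge line on the deck side, at deck level when the cradle is upright. Moves with the cradle; z runs along the V (up when upright), x is the swing-down way when upright, y the hinge line.
- bar (a point): Middle of the cradle's level round steel bar: 12 mm thick, parallel to the hinge, 85 mm long between two 10 mm end posts, open for 49 mm between it and the back's top edge. It lies 215 mm up the cradle from the hinge line and 30 mm to the deck side: 235 mm above the bench when upright, 50 mm when fully down. Axes as for seat.
- jar: Wide amber glass jar with black screw cap and blank paper label, standing on the deck: body 86 mm diameter to 107 mm high, sloping shoulder, cap 66 mm diameter from 127 to 155 mm high; 0.3 to 0.6 kg, centre of mass about 75 mm up. Origin: centre of its underside; z along its axis to the cap.
- tall_bottle: Bystander: tall narrow amber bottle, 68 mm diameter, 180 mm high, standing on the bench; origin at the centre of its underside.
- tub: Bystander: white plastic tub, 92 mm diameter, 92 mm high; origin at the centre of its underside.
- mortar: Bystander: white ceramic bowl, 90 mm diameter, 55 mm high; origin at the centre of its underside.
- hinge (a point): Middle of the hinge line (along the tilter's y), 20 mm above the bench, at deck level. The cradle here: a V-shaped aluminium back 160 mm high (4 mm wings 56 mm wide, each 40 degrees from the back's plane, opening to the deck, apex through the hinge) and a foot tongue 50 mm wide, 106 mm long, 1 mm below the deck top when upright (the jar slides over it with no step).

How it is judged (in metres and radians):
On the way, in this order (a step that is already met when the one before it is completed fails the run):
1. the cradle is upright (within 0.06 rad) (value of joint cradle below 0.06 rad), for 0.2 s.
2. the jar stands home in the upright cradle (its underside within 15 mm of the seat) (value of joint cradle below 0.08 rad and distance between jar and seat below 0.015 m and angle between jar's own z axis and vertical below 0.1 rad), for 0.2 s.
At the end, for the whole second after the job is handed in: The cradle is fully down (past 1.5 rad) and at rest, and the jar lies still on its side in its V, underside within 15 mm of the seat point and axis within 0.1 rad of the V's line (value of joint cradle above 1.5 rad and distance between jar and seat below 0.015 m and angle between the z axis of jar and the z axis of seat, either way round below 0.1 rad and angle between jar's own z axis and vertical above 1.4 rad and linear speed of jar below 0.02 m/s and velocity of joint cradle below 0.05 rad/s); the robot touches nothing.
It fails at once if the jar is knocked over (tilted more than 0.35 rad outside the cradle) (angle between jar's own z axis and vertical above 0.35 rad and distance between jar and seat above 0.04 m).
It fails at once if the jar is lifted off the deck (its underside more than 20 mm above it, outside the cradle) (z of jar in the frame of tilter above 0.04 m and distance between jar and seat above 0.04 m).
It fails at once if the cradle is slammed (swung down faster than 2.5 rad/s) (velocity of joint cradle above 2.5 rad/s).
It fails at once if the tall bottle, tub or mortar is moved more than 20 mm (distance of any of tall_bottle, tub, mortar from where it was at the start of the episode above 0.02 m).
It also fails if it takes over 70 s, if anything falls off the work surface, if the arm or the gripper's body presses on something with over 40 N, if the wrist force passes 120 N, or if a joint passes its speed limit or range.

ROBOT

A 6-joint arm with a two-finger parallel gripper is mounted at the origin on the work surface. World frame = base frame: x ahead of the robot, y to its left, z up, the work surface at z = 0. Lengths are in m, angles in degrees, forces in N, time in s.
With the tool pointing down it reaches from about 0.25 to 0.725 m from the base axis. Payload 9.7 kg.
Tool frame: the origin (TCP) lies midway between the tips of the shut fingers; the grasp point (between the pads) lies 19 mm behind it; z points along the fingers, x is the direction in which the jaws open and shut, and the axes are right-handed (so a half turn about z gives the same grasp; the last joint's range is limited). The gripper opens to 85 mm and grips with 20 to 120 N. Pads are 22 mm wide; open, the fingers measure 114 mm over their backs; the gripper's body (76 mm by 85 mm) begins 54 mm behind the grasp point. The pads swing forward as they close: fully open they stand 13 mm farther back than shut.
Start: joints at [68.01, 4.979, 10.078, 95.1, 0, 90], TCP at [0.206, 0.51, 0.231] pointing down, gripper open.
Joint ranges: [-179.16, 179.16], [-48.56, 103.87], [-65.8, 70.77], [-126.05, 130.52], [-82.76, 87.17], [-180, 180]. Speed limits (degrees/s): [127.2, 127.2, 147.25, 180, 180, 180].

INTERFACE

Orientations are given as [roll, pitch, yaw] about the fixed x, y, z axes, in that order (R = Rz(yaw) Ry(pitch) Rx(roll)).
In Python, from workcell import sensors, camera, get_calibration, bot, recognise, place_of gives the robot as it stands. The module is installed in compiled form; this text tells all that it offers.
- The arm moves only by the tool send_rows, never from a script. Its argument "plan" is a list of rows, each a list of 3 entries, a list of its own where there are three numbers: the shift along the tool's x, y, z normalised to -1 to 1, where 1 is 0.3 m, then the turn, a rotation vector about the tool's x, y, z normalised to -1 to 1, where 1 is pi rad, then the closure, from -1 (fully open) to 1 (shut). In form: [[[x, y, z], [rx, ry, rz], claw], ...]. A call has 1 to 10 rows; each row is the pose to reach, as a shift and turn from the pose commanded when the call began, along the tool's axes at that moment, turning the shorter way round; what a row does not reach only later rows make up. A row lasts 1/10 s, in which the tool goes at most 50 mm and 8.59 degrees, less where a joint would pass 70% of its speed; a pose out of reach is approached as far as the arm can. A call with a number of a shift or a turn outside -1 to 1 is refused whole. A call with a gripper value outside its range is refused whole. The fingers move at their own pace and stop on an object; "force" is the grip in N (left out, the last holds). Time passes only in rows, so rows that repeat a pose let the fingers close. It gives the time, the measured TCP pose, the force and the opening at its end, in the units of the state.
- sensors.get_obs(): the state, without advancing time (a new reading comes with each control period).
- camera(name): name is "scene" or "top"; returns the picture (384x512x3 uint8, blue, green, red); there is no depth.
- get_calibration(name): a dict with "fx", "fy", "cx", "cy" (pixels), "R" (3x3) and "t" (3): a world point X has camera coordinates R X + t. Camera axes: x right, y down, z forward; pixel columns grow to the right and rows downward; lengths in m; the calibration is good to about 2 mm. A picture is of the moment at which its call begins. get_calibration takes no time and is no camera call.
- bot.job_done(): hands the job in, once; it reports no verdict.
Trained networks look in the newest picture that a camera, given by its name, has taken for a name from the list of things; names that differ only in an ending like _2 or _b are one class to them, and where a whole thing is asked for, a point or a joint stands for the part that bears it (a point fixed in the world has none). Each returns a list of dicts, best first, with "p" (0 to 1); they miss things now and then, are a little off and sometimes report something else, mostly with a low value. They report only what shows in the picture. A call takes as long as a camera call.
- recognise(label, camera): "point" ([column, row] in pixels, amid what is visible of it).
- place_of(label, camera): "point" ([column, row] in pixels: a listed point, or the origin of a listed thing).
The state is a dict: "time": time; "q": joint angles; "qd": joint speeds; "joint_efforts": joint torques, N m; "ee_pos": TCP position; "tcp_rot": TCP orientation; "wrist_force": force on the tool from outside, world axes, zero at the start; "torque": the same for the moment, N m; "opening": finger opening in m.
Only numpy, scipy, OpenCV 4.12 (cv2) and the standard library are available. Lean on these libraries where they do the work, as an engineer would, in place of code of your own. Each camera call takes 0.05 s, during which the arm holds its last target. There are 200 camera calls.

## Working session

There is one attempt and no reset: what is moved stays moved. The work goes in short steps, Python scripts to look and compute and a tool call to move; the robot and the scene stay as the last step left them, time stands still between calls to the robot, and variables do not carry over. Pictures are saved under pics/ and viewed, on a budget of 10 in all, crops included, one or two more only if the job needs it, and the job is handed in when it is done.

Besides the shell and the picture viewer there is one more tool, called as name(argument=value, ...), one argument or row to a line, values as JSON. send_rows: Moves the arm, as the interface text tells. Scaled input: -1 to 1 covers 0.3 m each way for a shift and pi rad each way for a turn. Its arguments: {"type":"object","properties":{"plan":{"type":"array"},"force":{"type":"number"}},"required":["plan"]}

```bash
mkdir -p pics; cat > h.py <<'E'
import numpy as np, cv2
from scipy.spatial.transform import Rotation as Ro
from workcell import sensors, camera, get_calibration, bot, recognise, place_of
def ray(cam,px):
    c=get_calibration(cam);R=np.array(c["R"]);t=np.array(c["t"])
    d=R.T@np.array([(px[0]-c["cx"])/c["fx"],(px[1]-c["cy"])/c["fy"],1]);return -R.T@t,d/np.linalg.norm(d)
def onz(cam,px,z):
    o,d=ray(cam,px);return o+d*(z-o[2])/d[2]
def tri(a,b):
    A=np.zeros((3,3));y=np.zeros(3);L=[ray("scene",a),ray("top",b)]
    for o,d in L:
        P=np.eye(3)-np.outer(d,d);A+=P;y+=P@o
    X=np.linalg.solve(A,y);return X,[np.linalg.norm((np.eye(3)-np.outer(d,d))@(X-o)) for o,d in L][0]*2
def proj(cam,X):
    c=get_calibration(cam);p=np.array(c["R"])@np.array(X)+np.array(c["t"]);return [c["fx"]*p[0]/p[2]+c["cx"],c["fy"]*p[1]/p[2]+c["cy"]]
E
python3 - <<'E'
from h import *
im={c:camera(c) for c in("scene","top")}
for c in im: cv2.imwrite(f"pics/{c}0.png",im[c])
print(sensors.get_obs())
for n in["tilter","hinge","seat","bar","jar","tall_bottle","tub","mortar"]:
    r={c:place_of(n,c) for c in im}
    for c in r: print(n,c,[(np.round(k["point"],1).tolist(),round(k["p"],2)) for k in r[c][:2]])
    if r["scene"] and r["top"]:
        X,e=tri(r["scene"][0]["point"],r["top"][0]["point"]);print("   ",X.round(4),round(e,4))
for c in im: print(c,ray(c,[256,192]))
E
```

```text
{'time': 0.1, 'q': array([6.80092249e+01, 5.00797988e+00, 1.00399837e+01, 9.50990061e+01,
       3.72116700e-05, 9.00000436e+01]), 'qd': array([ 0.08138333, -0.08976656,  0.09046503, -0.04361296,  0.09279629,
       -0.02790255]), 'joint_efforts': array([ 1.49423609e-03, -5.21562302e+01,  4.65652692e+01,  1.59941695e-02,
        1.04783469e-04, -4.45910530e-05]), 'ee_pos': array([0.20587812, 0.50980303, 0.23066253]), 'tcp_rot': array([-1.79999963e+02,  6.70022177e-02,  6.80091813e+01]), 'wrist_force': array([-0.34197811,  0.31656494,  0.41633066]), 'torque': array([-0.02169251,  0.02864751, -0.00057741]), 'opening': 0.08564874286721645}
tilter scene [([258.5, 214.0], 0.81)]
tilter top [([277.5, 221.5], 0.82)]
    [ 0.5275  0.0224 -0.0054] 0.0026
hinge scene [([259.5, 207.4], 0.94)]
hinge top [([278.2, 223.1], 0.8)]
    [0.5242 0.0224 0.0186] 0.0005
seat scene [([250.8, 193.2], 0.59)]
seat top [([290.7, 222.5], 0.66)]
    [ 0.5278 -0.0028  0.0659] 0.0002
bar scene [([320.4, 177.7], 0.66)]
bar top [([198.6, 236.2], 0.84), ([370.3, 221.0], 0.7)]
    [0.5008 0.1786 0.1791] 0.0033
jar scene []
jar top [([371.9, 217.1], 0.58)]
tall_bottle scene [([329.4, 273.9], 0.69)]
tall_bottle top [([174.7, 177.4], 0.62)]
    [ 0.623   0.2691 -0.0123] 0.0016
tub scene [([232.4, 254.1], 0.66)]
tub top [([278.5, 152.7], 0.8)]
    [ 0.6875  0.0262 -0.0017] 0.0009
mortar scene [([166.6, 238.0], 0.7)]
mortar top []
scene (array([1.33032371, 0.42419668, 0.97394244]), array([-0.63120641, -0.32344332, -0.70495595]))
top (array([0.55876641, 0.05930607, 1.03891929]), array([ 0.03394613,  0.01569359, -0.99930044]))
```

```bash
python3 -c "
import cv2,numpy as np
a=cv2.imread('pics/scene0.png');b=cv2.imread('pics/top0.png')
cv2.imwrite('pics/both0.png',cv2.resize(np.vstack([a[80:330],b[80:330]]),(614,600)))
cv2.imwrite('pics/t2.png',cv2.resize(b,(800,600)))"
```

```text
(no output)
```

View pics/t2.png

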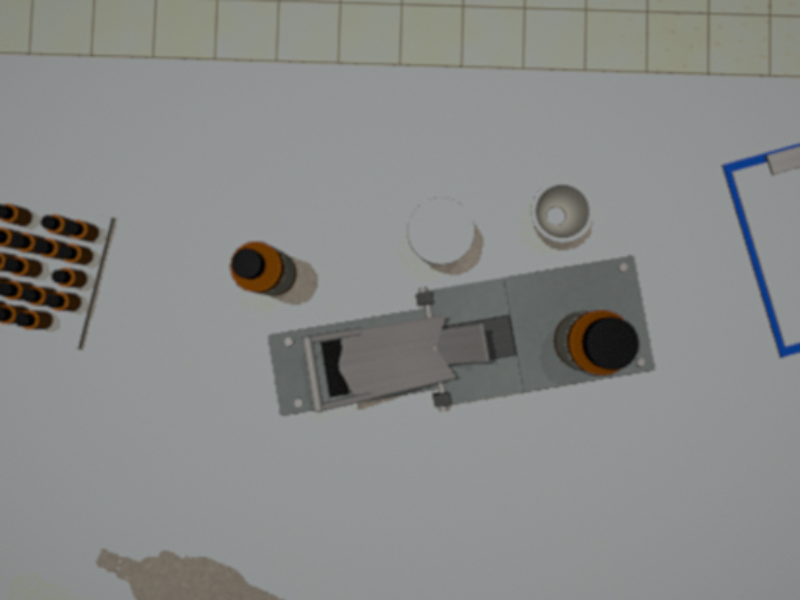

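View pics/scene0.png

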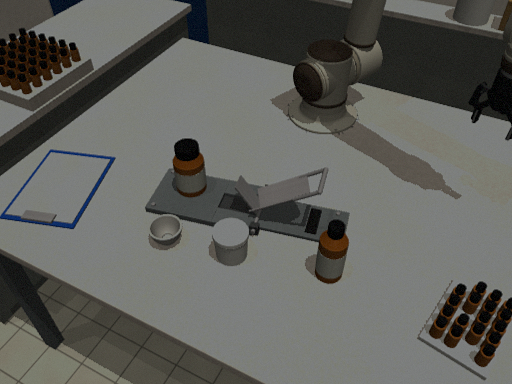

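The top view (800 px) shows the deck on the right with the jar cap at about (611,343). The hinge blocks are at (425,298) and (442,400), and the bar runs from (308,338) to (319,410). Tub, mortar and tall bottle are on the far side. Next I compute the poses.

```bash
python3 - <<'E'
from h import *
s=.64
P={k:onz("top",np.array(v)*s,z) for k,v,z in[("dR1",(632,257),.02),("dR2",(653,370),.02),("p1",(270,335),.012),("p2",(281,414),.012),("h1",(425,298),.034),("h2",(442,400),.034),("cap",(611,343),.155),("screw",(624,267),.02),("tub",(441,232),.092),("bot",(248,263),.18),("mort",(562,212),.055)]}
for k in P: print(k,P[k].round(4))
a=(P["dR1"]+P["dR2"])/2;b=(P["p1"]+P["p2"])/2;d=b-a
print("len",np.linalg.norm(d[:2]),"yaw",np.degrees(np.arctan2(d[1],d[0])),"width",np.linalg.norm(P["dR1"]-P["dR2"]))
u=d[:2]/np.linalg.norm(d[:2]);H=a[:2]+u*.31*np.linalg.norm(d[:2])/.55;print("hinge",H,(P["h1"]+P["h2"])/2)
n=np.array([-u[1],u[0]])
c=P["cap"][:2]-H;print("cap in tilter",c@u,c@n)
# bar angle: for ang th bar pos= along u: .215 sin - .03cos ; z .02+.215cos+.03 sin
for th in np.arange(.7,1.3,.05):
    X=[*(H+u*(.215*np.sin(th)-.03*np.cos(th))),.02+.215*np.cos(th)+.03*np.sin(th)]
    print(round(th,2),np.round(X,3),np.round(proj("top",X),1),np.round(proj("scene",X),1))
E
```

```text
dR1 [ 0.6664 -0.2629  0.02  ]
dR2 [ 0.5024 -0.2955  0.02  ]
p1 [0.5367 0.2645 0.012 ]
p2 [0.4223 0.2439 0.012 ]
h1 [0.5968 0.0392 0.034 ]
h2 [0.4517 0.0108 0.034 ]
cap [ 0.5423 -0.195   0.155 ]
screw [ 0.6513 -0.2513  0.02  ]
tub [0.6853 0.0211 0.092 ]
bot [0.6281 0.2616 0.18  ]
mort [ 0.7239 -0.1515  0.055 ]
len 0.543597608163647 yaw 101.12086297390053 width 0.16725992105547033
hinge [0.52527659 0.02144601] [0.52426752 0.02497153 0.034     ]
cap in tilter -0.21565951614066386 0.025093715355420654
0.7 [0.503 0.135 0.204] [221.1 236.2] [305.  165.2]
0.75 [0.501 0.144 0.198] [216.6 236.8] [308.5 167.7]
0.8 [0.5   0.152 0.191] [212.4 237.4] [311.7 170.3]
0.85 [0.498 0.161 0.184] [208.5 237.8] [314.9 173.1]
0.9 [0.496 0.168 0.177] [204.8 238.3] [317.8 175.8]
0.95 [0.495 0.176 0.169] [201.4 238.7] [320.6 178.7]
1.0 [0.494 0.183 0.161] [198.3 239. ] [323.1 181.6]
1.05 [0.492 0.19  0.153] [195.4 239.3] [325.5 184.6]
1.1 [0.491 0.196 0.144] [192.9 239.5] [327.7 187.6]
1.15 [0.49  0.202 0.135] [190.7 239.6] [329.6 190.6]
1.2 [0.489 0.207 0.126] [188.7 239.8] [331.4 193.7]
1.25 [0.488 0.212 0.116] [187.  239.8] [332.9 196.7]
1.3 [0.487 0.217 0.106] [185.7 239.9] [334.3 199.8]
```

The tilter hinge is at about (0.525, 0.022) with yaw about 101°. The cradle angle is about 0.95 rad and the jar is at tilter (-0.216, +0.025). The checks hold: deck width 167 of 170 mm, length 544 of 550 mm. I'll move above the bar with the jaws across it.

```bash
cat >> h.py <<'E'
H=np.array([.525,.0225,.0]);Y=np.radians(101);T=np.array([[np.cos(Y),-np.sin(Y),0],[np.sin(Y),np.cos(Y),0],[0,0,1]])
def W(x,y,z): return H+T@np.array([x,y,z])
def bar(th): return np.array([.215*np.sin(th)-.03*np.cos(th),0,.02+.215*np.cos(th)+.03*np.sin(th)])
def rel(pos,R=None,obs=None):
    o=obs or sensors.get_obs();R0=Ro.from_euler("xyz",o["tcp_rot"],degrees=True)
    r=(R0.inv()*R).as_rotvec()/np.pi if R is not None else np.zeros(3)
    return (R0.inv().apply(np.array(pos)-o["ee_pos"])/.3).round(3).tolist(),r.round(4).tolist()
def tool(tilt=0,yaw=101): # tool down, yaw
    return Ro.from_euler("xyz",[180,0,yaw],degrees=True)
E
python3 - <<'E'
from h import *
print(W(*bar(.95)))
print(rel([.206,.51,.33]),rel(W(*bar(.95))*[1,1,0]+[0,0,.3],tool()))
E
```

```text
[0.49496021 0.17704134 0.16946433]
([0.0, 0.0, -0.329], [0.0, 0.0, 0.0]) ([-0.668, 1.309, -0.229], [-0.0, -0.0, -0.1833])
```

send_rows(
  plan=[
    [[0, 0, -0.16], [0, 0, 0], 0.06],
    [[-0.06, 0.12, -0.25], [0, 0, -0.04], 0.06],
    [[-0.13, 0.26, -0.25], [0, 0, -0.08], 0.06],
    [[-0.2, 0.4, -0.25], [0, 0, -0.12], 0.06],
    [[-0.27, 0.53, -0.25], [0, 0, -0.15], 0.06],
    [[-0.34, 0.66, -0.25], [0, 0, -0.183], 0.06],
    [[-0.4, 0.79, -0.25], [0, 0, -0.183], 0.06],
    [[-0.45, 0.9, -0.25], [0, 0, -0.183], 0.06],
    [[-0.5, 0.98, -0.25], [0, 0, -0.183], 0.06],
    [[-0.5, 0.98, -0.25], [0, 0, -0.183], 0.06],
  ],
  force=30,
)

```text
time: 1.9
ee_pos: [0.424, 0.2585, 0.3062]
tcp_rot: [180.0, 0.0, 100.7]
wrist_force: [0.7, 1.4, -0.2]
opening: 0.0403
```

```bash
python3 - <<'E'
from h import *
o=sensors.get_obs();print(o["q"].round(1),o["ee_pos"],o["tcp_rot"],o["opening"])
print(rel(W(*bar(.95))*[1,1,0]+[0,0,.25],tool()),rel(W(*bar(.95))-[0,0,.016],tool()))
E
```

```text
[ 31.4   0.   13.4 103.4  -0.   20.6] [0.42398482 0.25849193 0.3062164 ] [1.79989357e+02 3.40643692e-02 1.00745856e+02] 0.04032799928023331
([-0.311, 0.182, 0.188], [0.0001, 0.0002, -0.0014]) ([-0.311, 0.182, 0.509], [0.0001, 0.0002, -0.0014])
```

send_rows(
  plan=[
    [[-0.1, 0.06, 0.05], [0, 0, 0], 0.06],
    [[-0.21, 0.12, 0.1], [0, 0, 0], 0.06],
    [[-0.311, 0.182, 0.15], [0, 0, 0], 0.06],
    [[-0.311, 0.182, 0.2], [0, 0, 0], 0.06],
    [[-0.311, 0.182, 0.2], [0, 0, 0], 0.06],
  ],
)

```text
time: 2.4
ee_pos: [0.4933, 0.1792, 0.2442]
tcp_rot: [-179.8, 0.0, 100.9]
wrist_force: [-0.8, 0.4, -0.4]
opening: 0.0401
```

```bash
python3 - <<'E'
from h import *
im=camera("top");im2=camera("scene");cv2.imwrite("pics/c1.png",cv2.resize(np.hstack([im[140:320,130:330],im2[80:260,220:420]]),(800,360)))
print(rel(W(*bar(.95))-[0,0,.016],tool()),sensors.get_obs()["ee_pos"])
E
```

```text
([-0.011, 0.004, 0.311], [-0.0001, -0.0001, -0.0001]) [0.49327747 0.18009133 0.24666606]
```

View pics/c1.png

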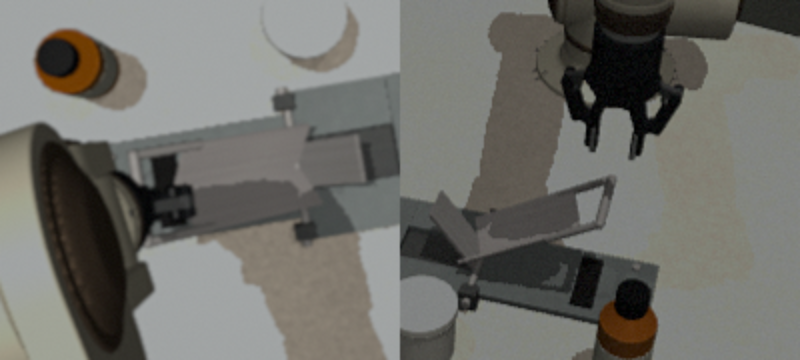

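The view shows the open fingers above the bar, aligned across it (bar middle at scene pixel about (323,180)). I'll descend and grip.

send_rows(
  plan=[
    [[0, 0.004, 0.1], [0, 0, 0], 0.06],
    [[0, 0.004, 0.2], [0, 0, 0], 0.06],
    [[0, 0.004, 0.29], [0, 0, 0], 0.06],
    [[0, 0.004, 0.29], [0, 0, 0], 0.06],
    [[0, 0.004, 0.29], [0, 0, 0], 1],
    [[0, 0.004, 0.29], [0, 0, 0], 1],
    [[0, 0.004, 0.29], [0, 0, 0], 1],
    [[0, 0.004, 0.29], [0, 0, 0], 1],
    [[0, 0.004, 0.29], [0, 0, 0], 1],
  ],
  force=30,
)

```text
time: 3.4
ee_pos: [0.4955, 0.1804, 0.1613]
tcp_rot: [179.8, -0.1, 101.0]
wrist_force: [-1.7, 1.6, 5.8]
opening: 0.0104
```

```bash
python3 - <<'E'
from h import *
o=sensors.get_obs();print(o["ee_pos"],o["opening"],o["wrist_force"])
d=T.T@(o["ee_pos"]-H);print("tcp in tilter",d)
from scipy.optimize import minimize_scalar
th=minimize_scalar(lambda t:(bar(t)[0]-d[0])**2,bounds=(.5,1.4),method="bounded").x
print(th,bar(th))
off=d-bar(th)
for t in np.linspace(th,-.02,20)[1:]:
    b=bar(t)-bar(th);print(round(t,3),(Ro.from_euler("xyz",o["tcp_rot"],degrees=True).inv().apply(T@b)/.3).round(3))
E
```

```text
[0.49554312 0.18042191 0.16128012] 0.010357518876710884 [-1.67837849  1.59506659  5.82482976]
tcp in tilter [ 0.16064108 -0.00121725  0.16128012]
0.9717080823572588 [0.16064108 0.         0.1660118 ]
0.92 [-0.026  0.    -0.027]
0.867 [-0.054  0.    -0.053]
0.815 [-0.082  0.    -0.078]
0.763 [-0.112  0.    -0.101]
0.711 [-0.144  0.    -0.122]
0.659 [-0.176  0.001 -0.142]
0.606 [-0.209  0.001 -0.159]
0.554 [-0.243  0.001 -0.176]
0.502 [-0.278  0.001 -0.19 ]
0.45 [-0.314  0.001 -0.203]
0.398 [-0.35   0.001 -0.213]
0.345 [-0.387  0.001 -0.222]
0.293 [-0.424  0.001 -0.229]
0.241 [-0.461  0.001 -0.234]
0.189 [-0.499  0.001 -0.237]
0.137 [-0.537  0.001 -0.238]
0.084 [-0.574  0.001 -0.237]
0.032 [-0.612  0.001 -0.234]
-0.02 [-0.65   0.001 -0.229]
```

send_rows(
  plan=[
    [[0, 0, 0], [0, 0, 0], 0.3],
    [[0, 0, 0], [0, 0, 0], 0.3],
    [[0, 0, 0.04], [0, 0, 0], 0.3],
    [[0, 0, 0.04], [0, 0, 0], 0.3],
    [[0, 0, 0.04], [0, 0, 0], 1],
    [[0, 0, 0.04], [0, 0, 0], 1],
    [[0, 0, 0.04], [0, 0, 0], 1],
    [[0, 0, 0.04], [0, 0, 0], 1],
  ],
)

```text
time: 4.2
ee_pos: [0.4946, 0.18, 0.147]
tcp_rot: [-180.0, -0.0, 101.0]
wrist_force: [-2.2, 3.8, -4.3]
opening: 0.0107
```

send_rows(
  plan=[
    [[-0.026, 0, -0.027], [0, 0, 0], 1],
    [[-0.054, 0, -0.053], [0, 0, 0], 1],
    [[-0.082, 0, -0.078], [0, 0, 0], 1],
    [[-0.112, 0, -0.101], [0, 0, 0], 1],
    [[-0.144, 0, -0.122], [0, 0, 0], 1],
    [[-0.176, 0, -0.142], [0, 0, 0], 1],
    [[-0.209, 0, -0.159], [0, 0, 0], 1],
    [[-0.243, 0, -0.176], [0, 0, 0], 1],
    [[-0.278, 0, -0.19], [0, 0, 0], 1],
    [[-0.314, 0, -0.203], [0, 0, 0], 1],
  ],
)

```text
time: 5.2
ee_pos: [0.513, 0.0883, 0.2098]
tcp_rot: [179.9, -0.2, 101.0]
wrist_force: [-3.0, 9.4, 7.1]
opening: 0.0111
```

send_rows(
  plan=[
    [[-0.036, 0, -0.01], [0, 0, 0], 1],
    [[-0.073, 0, -0.019], [0, 0, 0], 1],
    [[-0.11, 0, -0.026], [0, 0, 0], 1],
    [[-0.147, 0, -0.031], [0, 0, 0], 1],
    [[-0.185, 0, -0.034], [0, 0, 0], 1],
    [[-0.223, 0, -0.035], [0, 0, 0], 1],
    [[-0.26, 0, -0.034], [0, 0, 0], 1],
    [[-0.29, 0, -0.032], [0, 0, 0], 1],
    [[-0.31, 0, -0.031], [0, 0, 0], 1],
    [[-0.31, 0, -0.031], [0, 0, 0], 1],
  ],
)

```text
time: 6.2
ee_pos: [0.5315, -0.0046, 0.2189]
tcp_rot: [179.8, 0.0, 100.9]
wrist_force: [2.4, 0.4, 4.6]
opening: 0.0109
```

```bash
python3 - <<'E'
from h import *
o=sensors.get_obs();print(o["opening"],o["wrist_force"],o["q"].round(0))
print("tcp in tilter",T.T@(o["ee_pos"]-H),bar(0))
E
```

```text
0.010944550994470595 [2.38365691 0.40722697 4.63232207] [ -0.   2.   6.  93.  -0. -11.]
tcp in tilter [-0.02779423 -0.00119999  0.21891291] [-0.03   0.     0.235]
```

Nearly there; I'll push gently until the stop answers.

send_rows(
  plan=[
    [[-0.015, 0, 0.0], [0, 0, 0], 1],
    [[-0.025, 0, 0.0], [0, 0, 0], 1],
    [[-0.025, 0, 0], [0, 0, 0], 1],
    [[-0.025, 0, 0], [0, 0, 0], 1],
  ],
)

```text
time: 6.6
ee_pos: [0.5319, -0.0068, 0.2187]
tcp_rot: [179.8, -0.5, 101.2]
wrist_force: [-2.9, 28.6, 6.9]
opening: 0.0108
```

send_rows(
  plan=[
    [[0.02, 0, 0], [0, 0, 0], 0.3],
    [[0.02, 0, 0], [0, 0, 0], 0.3],
    [[0.02, 0, 0], [0, 0, 0], 0.2],
    [[0.02, 0, -0.12], [0, 0, 0], 0.2],
    [[0.02, 0, -0.25], [0, 0, 0], 0],
    [[0.02, 0, -0.35], [0, 0, 0.03], 0],
    [[0.02, 0, -0.35], [0, 0, 0.07], 0],
  ],
)

```text
time: 7.3
ee_pos: [0.5314, -0.0062, 0.3268]
tcp_rot: [179.7, 0.0, 88.1]
wrist_force: [0.5, -1.0, 0.3]
opening: 0.043
```

```bash
cat >> h.py <<'E'
def pushR(d,a):
    a=np.radians(a);z=np.array([d[0]*np.sin(a),d[1]*np.sin(a),-np.cos(a)]);x=np.array([d[1],-d[0],0]);return Ro.from_matrix(np.c_[x,np.cross(z,x),z])
E
python3 - <<'E'
from h import *
im=camera("scene");cv2.imwrite("pics/s2.png",cv2.resize(im[60:300,100:420],(800,600)))
r=place_of("jar","scene");print(r)
for k in r:print(onz("scene",k["point"],.02), T.T@(onz("scene",k["point"],.02)-H))
p=onz("top",[371.9,217.1],.02);print("topbase",p,T.T@(p-H))
J=np.array([.5423,-.195,.02]);S=W(-.056,0,.02);d=(S-J)[:2];L=np.linalg.norm(d);d/=L;print("J",T.T@(J-H),"L",L,d)
R=pushR(d,45);A=np.r_[J[:2]-d*.085,.06]
o=sensors.get_obs();print(o["ee_pos"],o["tcp_rot"],o["q"].round(0),A,rel(A+[0,0,.2],R),R.as_euler("xyz",degrees=True))
E
```

```text
[{'point': [190.5, 184.5], 'p': 0.87}]
[ 0.53613876 -0.19686201  0.02      ] [-0.21745709  0.03092214  0.02      ]
topbase [ 0.5439544  -0.19016759  0.02      ] [-0.21237696  0.02197273  0.02      ]
J [-0.21680491  0.02451881  0.02      ] L 0.1626634264417583 [-0.04066493  0.99917284]
[ 0.53113933 -0.00609903  0.32316674] [1.79918126e+02 2.99195924e-02 8.81995471e+01] [ -1.   6.  21. 106.  -0.   1.] [ 0.54575652 -0.27992969  0.06      ] ([-0.911, 0.077, 0.211], [0.201, 0.1864, 0.4505]) [-1.35000000e+02  1.27222187e-14  2.33057128e+00]
```

View pics/s2.png

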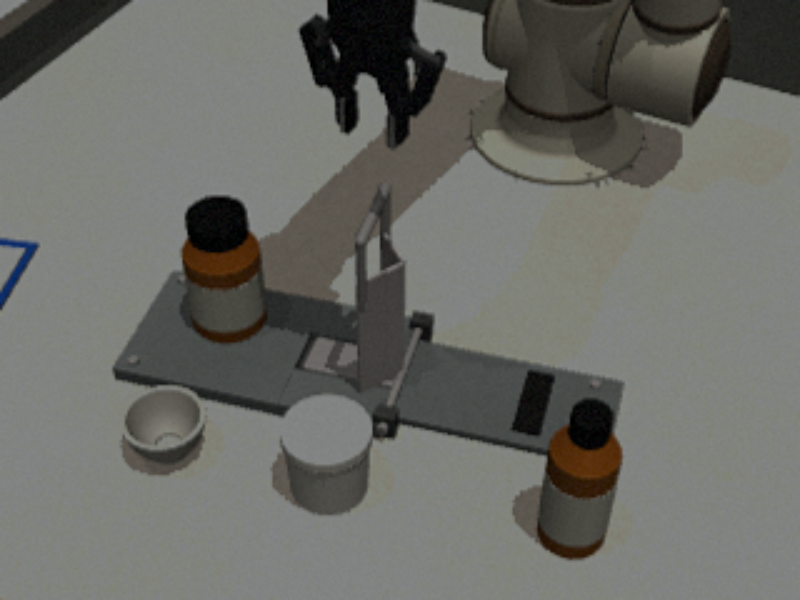

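The cradle is upright with the foot in the deck, and the jar is standing at scene crop (225,330). I'll move behind the jar with the tool tilted 45°.

send_rows(
  plan=[
    [[-0.1, 0.008, 0], [0.017, 0.0155, 0.0375], -0.41],
    [[-0.2, 0.016, 0], [0.034, 0.031, 0.075], -0.41],
    [[-0.3, 0.025, 0], [0.05, 0.0465, 0.1125], -0.41],
    [[-0.4, 0.033, 0], [0.067, 0.062, 0.15], -0.41],
    [[-0.5, 0.042, 0], [0.084, 0.0775, 0.1875], -0.41],
    [[-0.6, 0.05, 0], [0.1, 0.093, 0.225], -0.41],
    [[-0.7, 0.06, 0], [0.117, 0.109, 0.263], -0.41],
    [[-0.8, 0.07, 0], [0.134, 0.124, 0.3], -0.41],
    [[-0.911, 0.077, 0], [0.15, 0.14, 0.338], -0.41],
    [[-0.911, 0.077, 0], [0.168, 0.155, 0.375], -0.41],
  ],
)

```text
time: 8.4
ee_pos: [0.5279, -0.2575, 0.2811]
tcp_rot: [-143.8, -6.2, 15.0]
wrist_force: [0.7, -0.1, 0.4]
opening: 0.0604
```

```bash
cat >> h.py <<'E'
J=np.array([.541,-.195,.02]);S=W(-.056,0,.02);d=(S-J)[:2];L=np.linalg.norm(d);d/=L
E
python3 - <<'E'
from h import *
R=pushR(d,45);A=np.r_[J[:2]-d*.085,.06]
o=sensors.get_obs();print(o["q"].round(0),o["opening"],d,A,rel(A+[0,0,.2],R),rel(A+[0,0,.1],R),rel(A,R))
E
```

```text
[-38.  39.  52. 130.  25.  29.] 0.06041318233261234 [-0.03268254  0.99946578] [ 0.54377802 -0.27995459  0.06      ] ([0.024, 0.113, 0.008], [0.0445, 0.0215, 0.0776]) ([-0.012, 0.309, 0.276], [0.0445, 0.0215, 0.0776]) ([-0.048, 0.505, 0.543], [0.0445, 0.0215, 0.0776])
```

send_rows(
  plan=[
    [[0.02, 0.12, 0.03], [0.01, 0.005, 0.02], -0.41],
    [[0.01, 0.2, 0.12], [0.02, 0.01, 0.04], -0.41],
    [[0, 0.25, 0.2], [0.03, 0.015, 0.055], -0.41],
    [[-0.012, 0.309, 0.276], [0.0445, 0.0215, 0.0776], -0.41],
    [[-0.012, 0.309, 0.276], [0.0445, 0.0215, 0.0776], -0.41],
    [[-0.012, 0.309, 0.276], [0.0445, 0.0215, 0.0776], -0.41],
  ],
)

```text
time: 9.0
ee_pos: [0.5446, -0.2771, 0.1633]
tcp_rot: [-135.2, -0.2, 2.3]
wrist_force: [-0.2, 0.2, 1.4]
opening: 0.0602
```

```bash
python3 - <<'E'
from h import *
R=pushR(d,45);A=np.r_[J[:2]-d*.085,.06]
o=sensors.get_obs();print(o["q"].round(0),rel(A+[0,0,.1],R),rel(A,R))
im=camera("scene");cv2.imwrite("pics/s3.png",cv2.resize(im[60:300,100:420],(800,600)))
E
```

```text
[-41.  44.  42. 123.  31.  37.] ([-0.003, 0.014, 0.001], [0.0011, 0.0009, 0.0025]) ([-0.004, 0.249, 0.238], [0.0011, 0.0009, 0.0025])
```

View pics/s3.png

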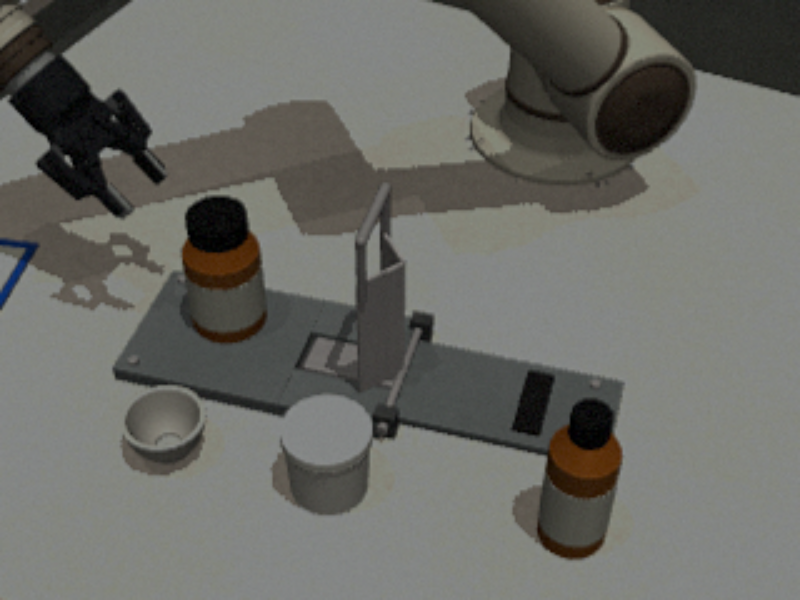

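Gripper is behind the jar at 45°, with the finger tips at (120,212) and (163,178). I'll descend, then push forward slowly.

send_rows(
  plan=[
    [[-0.003, 0.08, 0.08], [0, 0, 0], -0.41],
    [[-0.003, 0.16, 0.16], [0, 0, 0], -0.41],
    [[-0.004, 0.247, 0.237], [0, 0, 0.002], -0.41],
    [[-0.004, 0.247, 0.237], [0, 0, 0.002], -0.41],
    [[-0.004, 0.21, 0.275], [0, 0, 0.002], -0.41],
    [[-0.004, 0.18, 0.305], [0, 0, 0.002], -0.41],
    [[-0.004, 0.16, 0.325], [0, 0, 0.002], -0.41],
    [[-0.004, 0.14, 0.345], [0, 0, 0.002], -0.41],
    [[-0.004, 0.12, 0.365], [0, 0, 0.002], -0.41],
    [[-0.004, 0.12, 0.365], [0, 0, 0.002], -0.41],
  ],
)

```text
time: 10.05
ee_pos: [0.5425, -0.2248, 0.0612]
tcp_rot: [-135.3, 0.0, 2.0]
wrist_force: [-0.2, -0.2, -0.5]
opening: 0.0602
```

```bash
python3 - <<'E'
from h import *
o=sensors.get_obs();print(o["q"].round(0),o["wrist_force"],d,T.T@(o["ee_pos"]-H))
im=camera("top");im2=camera("scene");cv2.imwrite("pics/c4.png",cv2.resize(np.hstack([im[120:300,250:450],im2[100:280,120:320]]),(800,360)))
for c in("top","scene"):
    r=place_of("jar",c);print(c,r[:1],[T.T@(onz(c,k["point"],.02)-H) for k in r[:1]])
E
```

```text
[-38.  39.  23. 107.  33.  41.] [-0.17576317 -0.24385329 -0.46543883] [-0.03268254  0.99946578] [-0.24605394  0.02998299  0.06122323]
top [] []
scene [{'point': [194.5, 188.2], 'p': 0.6}] [array([-0.2006298 ,  0.01981823,  0.02      ])]
```

View pics/c4.png

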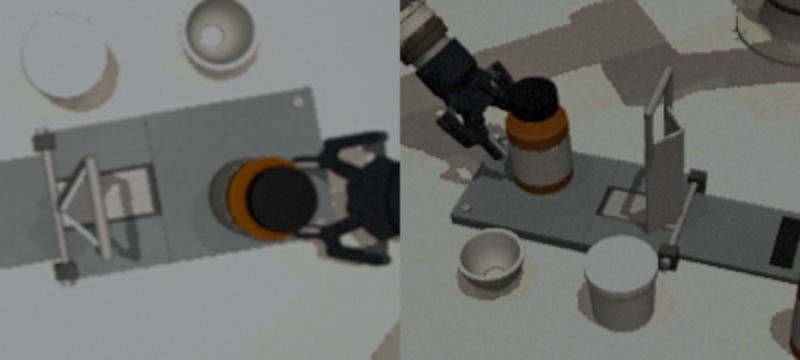

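Fingers straddle the jar symmetrically and the jar is standing. Continue pushing.

send_rows(
  plan=[
    [[0, -0.015, 0.015], [0, 0, 0], -0.41],
    [[0, -0.035, 0.035], [0, 0, 0], -0.41],
    [[0, -0.055, 0.055], [0, 0, 0], -0.41],
    [[0, -0.075, 0.075], [0, 0, 0], -0.41],
    [[0, -0.095, 0.095], [0, 0, 0], -0.41],
    [[0, -0.115, 0.115], [0, 0, 0], -0.41],
    [[0, -0.135, 0.135], [0, 0, 0], -0.41],
    [[0, -0.155, 0.155], [0, 0, 0], -0.41],
    [[0, -0.175, 0.175], [0, 0, 0], -0.41],
    [[0, -0.19, 0.19], [0, 0, 0], -0.41],
  ],
)

```text
time: 11.25
ee_pos: [0.5396, -0.1442, 0.0603]
tcp_rot: [-135.2, 0.1, 1.9]
wrist_force: [0.5, -4.1, 0.5]
opening: 0.0603
```

```bash
python3 - <<'E'
from h import *
o=sensors.get_obs();print(o["q"].round(0),o["wrist_force"],T.T@(o["ee_pos"]-H))
im=camera("top");im2=camera("scene");cv2.imwrite("pics/c5.png",cv2.resize(np.hstack([im[120:300,250:450],im2[100:280,120:320]]),(800,360)))
for c in("top","scene"):
    r=place_of("jar",c);print(c,r[:1],[T.T@(onz(c,k["point"],.02)-H) for k in r[:1]])
E
```

```text
[-32.  31.  12. 100.  36.  46.] [ 0.52070286 -4.06904121  0.54072737] [-0.16645248  0.01744166  0.06027767]
top [{'point': [340.4, 219.4], 'p': 0.61}] [array([-0.14067554,  0.01547918,  0.02      ])]
scene [{'point': [216.7, 193.9], 'p': 0.57}] [array([-0.13133709,  0.01591651,  0.02      ])]
```

View pics/c5.png

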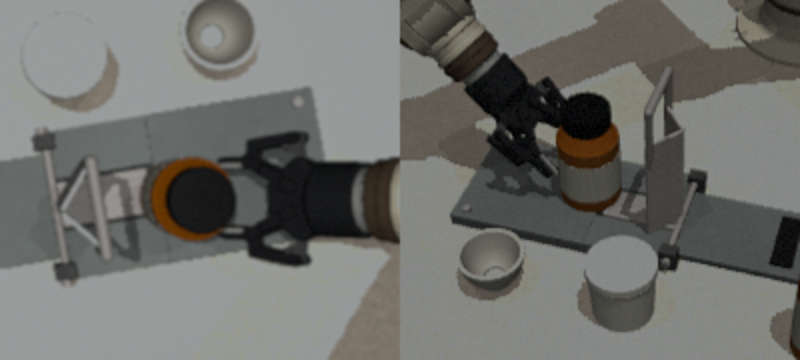

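The jar is upright at about -0.135 in x and +0.0155 in y. About 80 mm remain; continue straight.

send_rows(
  plan=[
    [[0, -0.02, 0.02], [0, 0, 0], -0.41],
    [[0, -0.04, 0.04], [0, 0, 0], -0.41],
    [[0, -0.06, 0.06], [0, 0, 0], -0.41],
    [[0, -0.08, 0.08], [0, 0, 0], -0.41],
    [[0, -0.1, 0.1], [0, 0, 0], -0.41],
    [[0, -0.12, 0.12], [0, 0, 0], -0.41],
    [[0, -0.135, 0.135], [0, 0, 0], -0.41],
    [[0, -0.15, 0.15], [0, 0, 0], -0.41],
    [[0, -0.16, 0.16], [0, 0, 0], -0.41],
    [[0, -0.16, 0.16], [0, 0, 0], -0.41],
  ],
)

```text
time: 12.45
ee_pos: [0.5373, -0.0765, 0.0598]
tcp_rot: [-135.2, 0.1, 1.9]
wrist_force: [0.4, -1.1, 0.0]
opening: 0.0601
```

send_rows(
  plan=[
    [[0, -0.007, 0.007], [0, 0, 0], -0.41],
    [[0, -0.014, 0.014], [0, 0, 0], -0.41],
    [[0, -0.014, 0.014], [0, 0, 0], -0.41],
  ],
)

```text
time: 12.75
ee_pos: [0.5372, -0.0712, 0.0597]
tcp_rot: [-135.2, 0.1, 1.9]
wrist_force: [0.4, -4.8, 1.5]
opening: 0.0606
```

```bash
python3 - <<'E'
from h import *
o=sensors.get_obs();print(o["q"].round(0),o["wrist_force"],T.T@(o["ee_pos"]-H))
im=camera("top");im2=camera("scene");cv2.imwrite("pics/c6.png",cv2.resize(np.hstack([im[120:300,250:450],im2[100:280,120:320]]),(800,360)))
for c in("top","scene"):
    r=place_of("jar",c);print(c,r[:1],[T.T@(onz(c,k["point"],.02)-H) for k in r[:1]])
E
```

```text
[-27.  24.   3.  95.  38.  53.] [ 0.43159207 -4.7606063   1.51243929] [-0.09429716  0.00588509  0.05974675]
top [{'point': [304.7, 220.9], 'p': 0.77}] [array([-0.05991832,  0.00565322,  0.02      ])]
scene [{'point': [237.2, 202.4], 'p': 0.62}] [array([-0.06496186,  0.00034311,  0.02      ])]
```

View pics/c6.png

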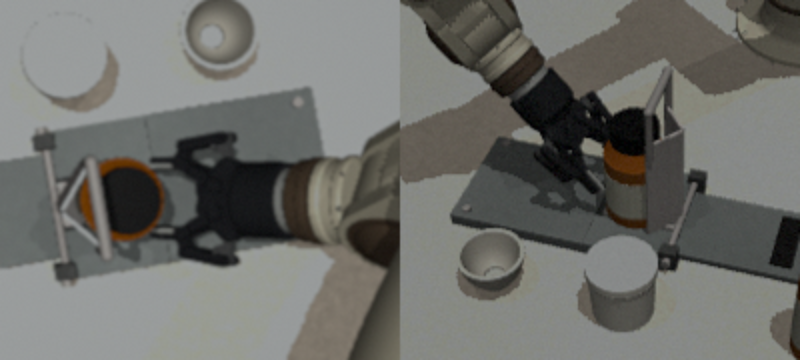

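Nearly home, with the jar about 5–10 mm short. I'll creep until the force rises.

send_rows(
  plan=[
    [[0, -0.005, 0.005], [0, 0, 0], -0.41],
    [[0, -0.01, 0.01], [0, 0, 0], -0.41],
    [[0, -0.014, 0.014], [0, 0, 0], -0.41],
    [[0, -0.014, 0.014], [0, 0, 0], -0.41],
  ],
)

```text
time: 13.35
ee_pos: [0.537, -0.0652, 0.0597]
tcp_rot: [-135.2, 0.1, 1.9]
wrist_force: [-0.3, -5.1, 2.4]
opening: 0.0603
```

send_rows(
  plan=[
    [[0, -0.004, 0.004], [0, 0, 0], -0.41],
    [[0, -0.007, 0.007], [0, 0, 0], -0.41],
    [[0, -0.007, 0.007], [0, 0, 0], -0.41],
  ],
)

```text
time: 13.65
ee_pos: [0.5371, -0.0638, 0.0596]
tcp_rot: [-135.4, 0.0, 1.9]
wrist_force: [-0.6, -14.1, 2.5]
opening: 0.0605
```

Force rises to 14 N, so the jar is seated in the V. Back off, rise and check.

send_rows(
  plan=[
    [[0, 0.02, -0.02], [0, 0, 0], -0.41],
    [[0, 0.08, -0.08], [0, 0, 0], -0.41],
    [[0, 0.16, -0.16], [0, 0, 0], -0.41],
    [[0, 0.236, -0.236], [0, 0, 0], -0.41],
    [[0, 0.2, -0.3], [0, 0, 0], -0.41],
    [[0, 0.1, -0.4], [0, 0, 0], -0.41],
    [[0, 0.0, -0.5], [0, 0, 0], -0.41],
    [[0, -0.1, -0.6], [0, 0, 0], -0.1],
    [[0, -0.17, -0.65], [0, 0, 0], 0.06],
    [[0, -0.17, -0.65], [0, 0, 0], 0.06],
  ],
)

```text
time: 14.65
ee_pos: [0.541, -0.1632, 0.2377]
tcp_rot: [-135.3, -0.2, 1.9]
wrist_force: [-0.5, -0.9, -0.2]
opening: 0.04
```

```bash
python3 - <<'E'
from h import *
o=sensors.get_obs();print(o["q"].round(0),o["ee_pos"],T.T@(o["ee_pos"]-H))
im=camera("top");im2=camera("scene");cv2.imwrite("pics/c7.png",cv2.resize(np.hstack([im[120:300,250:450],im2[100:280,120:320]]),(800,360)))
for n in("jar","seat"):
  for c in("top","scene"):
    r=place_of(n,c);print(n,c,[(k["p"],T.T@(onz(c,k["point"],.02)-H)) for k in r[:1]])
print(rel(W(-.03,0,.32),tool()))
E
```

```text
[-34.  30.  31. 120.  35.  45.] [ 0.54098819 -0.16317136  0.23771877] [-0.18531074  0.01973332  0.23771877]
jar top [(0.56, array([-0.04925825,  0.00045287,  0.02      ]))]
jar scene [(0.77, array([-5.51605183e-02, -1.61331650e-05,  2.00000000e-02]))]
seat top []
seat scene [(0.8, array([-0.04856776, -0.00050078,  0.02      ]))]
([-0.015, -0.575, 0.162], [-0.1837, -0.2135, -0.5195])
```

View pics/c7.png

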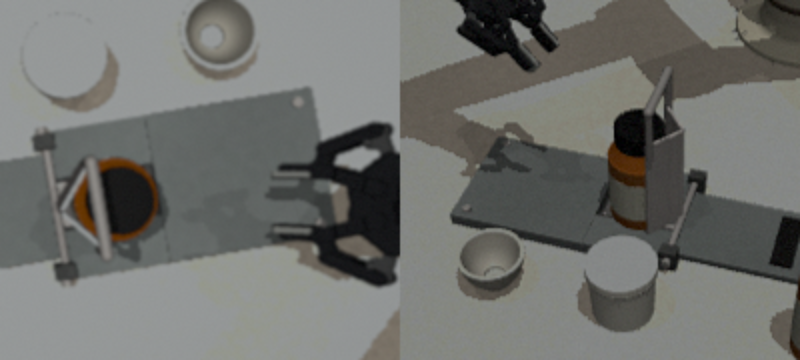

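Jar is home (about -0.055, 0.000) and upright. Next I re-orient above the bar.

send_rows(
  plan=[
    [[0, 0, -0.02], [-0.015, -0.0175, -0.043], 0.06],
    [[0, -0.04, -0.04], [-0.03, -0.035, -0.085], 0.06],
    [[0, -0.08, -0.08], [-0.045, -0.052, -0.127], 0.06],
    [[0, -0.12, -0.1], [-0.06, -0.07, -0.17], 0.06],
    [[0, -0.16, -0.12], [-0.075, -0.087, -0.212], 0.06],
    [[0, -0.2, -0.12], [-0.09, -0.105, -0.255], 0.06],
    [[0, -0.24, -0.1], [-0.105, -0.122, -0.297], 0.06],
    [[0, -0.28, -0.1], [-0.12, -0.14, -0.34], 0.06],
    [[0, -0.3, -0.1], [-0.135, -0.157, -0.382], 0.06],
    [[0, -0.32, -0.1], [-0.15, -0.175, -0.425], 0.06],
  ],
)

```text
time: 15.95
ee_pos: [0.5392, -0.116, 0.3223]
tcp_rot: [-172.7, -6.1, 83.0]
wrist_force: [0.1, -0.1, -0.4]
opening: 0.04
```

```bash
python3 - <<'E'
from h import *
o=sensors.get_obs();print(o["q"].round(0),T.T@(o["ee_pos"]-H))
print(rel(W(-.03,0,.32),tool()))
E
```

```text
[-15.  17.  34. 115.   5.  -8.] [-0.13862617  0.01246627  0.3223412 ]
([0.354, -0.066, 0.055], [-0.0348, -0.04, -0.0978])
```

send_rows(
  plan=[
    [[0.08, -0.015, 0.01], [-0.012, -0.013, -0.033], 0.06],
    [[0.16, -0.03, 0.025], [-0.024, -0.027, -0.066], 0.06],
    [[0.25, -0.045, 0.04], [-0.035, -0.04, -0.098], 0.06],
    [[0.354, -0.066, 0.055], [-0.035, -0.04, -0.098], 0.06],
    [[0.354, -0.066, 0.055], [-0.035, -0.04, -0.098], 0.06],
    [[0.354, -0.066, 0.055], [-0.035, -0.04, -0.098], 0.06],
  ],
)

```text
time: 16.55
ee_pos: [0.531, -0.0069, 0.3201]
tcp_rot: [-179.9, -0.1, 100.8]
wrist_force: [-0.8, -1.0, 0.5]
opening: 0.0403
```

```bash
python3 - <<'E'
from h import *
o=sensors.get_obs();print(o["q"].round(0),T.T@(o["ee_pos"]-H),o["tcp_rot"])
print(rel(W(-.030,0,.219),tool()))
E
```

```text
[ -1.   6.  21. 105.   0. -12.] [-2.99863993e-02 -2.93745663e-04  3.20089874e-01] [-1.79948995e+02 -8.65639430e-02  1.00782518e+02]
([-0.001, -0.001, 0.337], [-0.0003, -0.0005, -0.0012])
```

send_rows(
  plan=[
    [[0, 0, 0.12], [0, 0, 0], 0.06],
    [[0, 0, 0.24], [0, 0, 0], 0.06],
    [[0, 0, 0.35], [0, 0, 0], 0.06],
    [[0, 0, 0.35], [0, 0, 0], 0.06],
    [[0, 0, 0.35], [0, 0, 0], 1],
    [[0, 0, 0.35], [0, 0, 0], 1],
    [[0, 0, 0.35], [0, 0, 0], 1],
    [[0, 0, 0.35], [0, 0, 0], 1],
    [[0, 0, 0.35], [0, 0, 0], 1],
  ],
  force=40,
)

```text
time: 17.45
ee_pos: [0.5317, -0.0066, 0.2178]
tcp_rot: [179.9, -0.2, 100.7]
wrist_force: [-2.2, 3.9, 1.0]
opening: 0.0106
```

```bash
python3 - <<'E'
from h import *
o=sensors.get_obs();print(T.T@(o["ee_pos"]-H),o["wrist_force"])
p=bar(0)
for i in range(1,5):
    t0=(i-1)*.4;print([[round(v,3) for v in((bar(t)-bar(t0))*[1,0,-1]/.3)[[0,2]]] for t in t0+np.linspace(.04,.4,10)])
E
```

```text
[-0.02982487 -0.00106106  0.21777091] [-2.18224424  3.93674699  0.96823834]
[[np.float64(0.029), np.float64(-0.003)], [np.float64(0.058), np.float64(-0.006)], [np.float64(0.087), np.float64(-0.007)], [np.float64(0.115), np.float64(-0.007)], [np.float64(0.144), np.float64(-0.006)], [np.float64(0.173), np.float64(-0.003)], [np.float64(0.202), np.float64(0.0)], [np.float64(0.231), np.float64(0.005)], [np.float64(0.259), np.float64(0.011)], [np.float64(0.287), np.float64(0.018)]]
[[np.float64(0.028), np.float64(0.008)], [np.float64(0.055), np.float64(0.017)], [np.float64(0.082), np.float64(0.027)], [np.float64(0.109), np.float64(0.039)], [np.float64(0.135), np.float64(0.051)], [np.float64(0.161), np.float64(0.064)], [np.float64(0.186), np.float64(0.079)], [np.float64(0.21), np.float64(0.094)], [np.float64(0.234), np.float64(0.111)], [np.float64(0.257), np.float64(0.128)]]
[[np.float64(0.022), np.float64(0.018)], [np.float64(0.044), np.float64(0.037)], [np.float64(0.065), np.float64(0.057)], [np.float64(0.085), np.float64(0.078)], [np.float64(0.105), np.float64(0.1)], [np.float64(0.123), np.float64(0.122)], [np.float64(0.141), np.float64(0.145)], [np.float64(0.157), np.float64(0.169)], [np.float64(0.173), np.float64(0.193)], [np.float64(0.187), np.float64(0.218)]]
[[np.float64(0.014), np.float64(0.026)], [np.float64(0.026), np.float64(0.052)], [np.float64(0.038), np.float64(0.078)], [np.float64(0.048), np.float64(0.105)], [np.float64(0.058), np.float64(0.133)], [np.float64(0.066), np.float64(0.16)], [np.float64(0.073), np.float64(0.188)], [np.float64(0.079), np.float64(0.217)], [np.float64(0.084), np.float64(0.245)], [np.float64(0.088), np.float64(0.274)]]
```

send_rows(
  plan=[
    [[0.015, 0, -0.001], [0, 0, 0], 1],
    [[0.04, 0, -0.004], [0, 0, 0], 1],
    [[0.07, 0, -0.006], [0, 0, 0], 1],
    [[0.1, 0, -0.007], [0, 0, 0], 1],
    [[0.13, 0, -0.007], [0, 0, 0], 1],
    [[0.16, 0, -0.005], [0, 0, 0], 1],
    [[0.195, 0, 0], [0, 0, 0], 1],
    [[0.23, 0, 0.005], [0, 0, 0], 1],
    [[0.259, 0, 0.011], [0, 0, 0], 1],
    [[0.287, 0, 0.018], [0, 0, 0], 1],
  ],
)

```text
time: 18.45
ee_pos: [0.5155, 0.0766, 0.2132]
tcp_rot: [179.8, 0.1, 100.6]
wrist_force: [-1.1, -7.5, 3.8]
opening: 0.0105
```

send_rows(
  plan=[
    [[0.028, 0, 0.008], [0, 0, 0], 1],
    [[0.055, 0, 0.017], [0, 0, 0], 1],
    [[0.082, 0, 0.027], [0, 0, 0], 1],
    [[0.109, 0, 0.039], [0, 0, 0], 1],
    [[0.135, 0, 0.051], [0, 0, 0], 1],
    [[0.161, 0, 0.064], [0, 0, 0], 1],
    [[0.186, 0, 0.079], [0, 0, 0], 1],
    [[0.21, 0, 0.094], [0, 0, 0], 1],
    [[0.234, 0, 0.111], [0, 0, 0], 1],
    [[0.257, 0, 0.128], [0, 0, 0], 1],
  ],
)

```text
time: 19.45
ee_pos: [0.5008, 0.1529, 0.1741]
tcp_rot: [179.9, -0.0, 100.7]
wrist_force: [-5.8, 1.8, 10.6]
opening: 0.0103
```

```bash
python3 - <<'E'
from h import *
o=sensors.get_obs();print(o["q"].round(0),T.T@(o["ee_pos"]-H),bar(.8),o["wrist_force"],o["opening"])
im=camera("top");im2=camera("scene");cv2.imwrite("pics/c8.png",cv2.resize(np.hstack([im[120:300,150:350],im2[80:260,200:400]]),(800,360)))
E
```

```text
[17.  0. -1. 89.  0.  6.] [ 0.13263263 -0.00116774  0.1741393 ] [0.13333036 0.         0.19131263] [-5.80680003  1.75519288 10.61553046] 0.01033810679422839
```

View pics/c8.png

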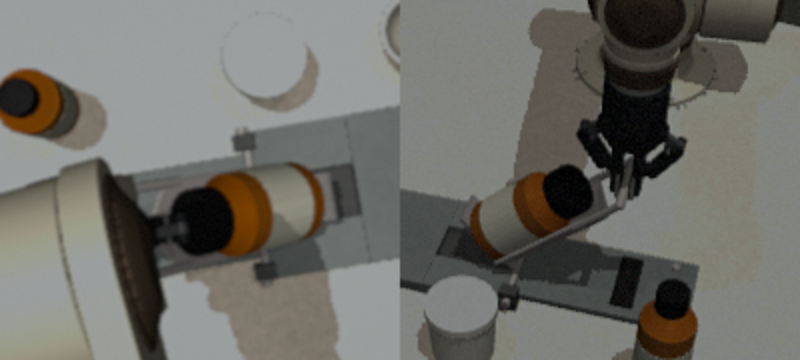

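The jar rides centred in the V with its foot under it, and the grip holds. Continue down.

send_rows(
  plan=[
    [[0.022, 0, 0.018], [0, 0, 0], 1],
    [[0.044, 0, 0.037], [0, 0, 0], 1],
    [[0.065, 0, 0.057], [0, 0, 0], 1],
    [[0.085, 0, 0.078], [0, 0, 0], 1],
    [[0.105, 0, 0.1], [0, 0, 0], 1],
    [[0.123, 0, 0.122], [0, 0, 0], 1],
    [[0.141, 0, 0.145], [0, 0, 0], 1],
    [[0.157, 0, 0.169], [0, 0, 0], 1],
    [[0.173, 0, 0.193], [0, 0, 0], 1],
    [[0.187, 0, 0.218], [0, 0, 0], 1],
  ],
)

```text
time: 20.55
ee_pos: [0.4903, 0.2084, 0.1082]
tcp_rot: [180.0, -0.0, 100.7]
wrist_force: [-4.1, -5.6, 2.9]
opening: 0.0106
```

send_rows(
  plan=[
    [[0.014, 0, 0.026], [0, 0, 0], 1],
    [[0.026, 0, 0.052], [0, 0, 0], 1],
    [[0.038, 0, 0.078], [0, 0, 0], 1],
    [[0.048, 0, 0.105], [0, 0, 0], 1],
    [[0.058, 0, 0.133], [0, 0, 0], 1],
    [[0.066, 0, 0.16], [0, 0, 0], 1],
    [[0.073, 0, 0.185], [0, 0, 0], 1],
    [[0.078, 0, 0.21], [0, 0, 0], 1],
    [[0.081, 0, 0.23], [0, 0, 0], 1],
    [[0.083, 0, 0.24], [0, 0, 0], 1],
  ],
)

```text
time: 21.55
ee_pos: [0.4858, 0.2332, 0.0358]
tcp_rot: [-180.0, -0.1, 100.7]
wrist_force: [-6.0, -1.2, 4.1]
opening: 0.0105
```

```bash
python3 - <<'E'
from h import *
o=sensors.get_obs();print(o["q"].round(0),T.T@(o["ee_pos"]-H),bar(1.571),o["wrist_force"],o["opening"])
E
```

```text
[ 26.   4. -12.  73.   0.  15.] [ 0.21435534 -0.00173619  0.03579725] [0.21500611 0.         0.04995621] [-5.99349077 -1.2476451   4.05825477] 0.010467884451459335
```

send_rows(
  plan=[
    [[0.001, 0, 0.01], [0, 0, 0], 1],
    [[0.001, 0, 0.02], [0, 0, 0], 1],
    [[0.001, 0, 0.026], [0, 0, 0], 1],
    [[0.001, 0, 0.026], [0, 0, 0], 1],
  ],
)

```text
time: 21.95
ee_pos: [0.4857, 0.2341, 0.0299]
tcp_rot: [180.0, -0.2, 100.7]
wrist_force: [-12.1, -0.0, 14.8]
opening: 0.0105
```

The stop answers with 15 N. Release and rise.

send_rows(
  plan=[
    [[0, 0, -0.01], [0, 0, 0], 1],
    [[0, 0, -0.01], [0, 0, 0], 0.3],
    [[0, 0, -0.01], [0, 0, 0], 0.3],
    [[0, 0, -0.01], [0, 0, 0], 0.3],
    [[0, 0, -0.1], [0, 0, 0], 0.3],
    [[0, 0, -0.22], [0, 0, 0], 0.3],
    [[0.1, 0, -0.36], [0, 0, 0], 0.3],
    [[0.25, 0.1, -0.5], [0, 0, 0], 0.3],
    [[0.4, 0.1, -0.64], [0, 0, 0], 0.3],
    [[0.4, 0.1, -0.64], [0, 0, 0], 0.3],
  ],
)

```text
time: 22.95
ee_pos: [0.4935, 0.3588, 0.2219]
tcp_rot: [179.8, -0.2, 100.7]
wrist_force: [0.6, -0.4, -0.3]
opening: 0.0298
```

```bash
python3 - <<'E'
from h import *
o=sensors.get_obs();print(o["ee_pos"],o["wrist_force"])
im=camera("top");im2=camera("scene");cv2.imwrite("pics/c9.png",cv2.resize(np.hstack([im[110:290,150:350],im2[80:260,200:400]]),(800,360)))
P={}
for n in("bar","jar","seat","tall_bottle","tub","mortar"):
  r={c:place_of(n,c) for c in("top","scene")}
  if r["top"] and r["scene"]:
    X,e=tri(r["scene"][0]["point"],r["top"][0]["point"]);print(n,X.round(3),(T.T@(X-H)).round(3),round(e,4))
  else: print(n,r)
print(bar(1.571),"seat exp",[0,0,.076])
E
```

```text
[0.49354503 0.35877678 0.22193308] [ 0.57878762 -0.43195121 -0.28777747]
bar [0.49  0.236 0.062] [ 0.216 -0.006  0.062] 0.0021
jar [0.528 0.023 0.077] [ 0.    -0.003  0.077] 0.006
seat [0.53  0.031 0.085] [ 0.007 -0.006  0.085] 0.0086
tall_bottle [0.632 0.271 0.01 ] [ 0.224 -0.152  0.01 ] 0.0063
tub [0.697 0.027 0.006] [-0.029 -0.17   0.006] 0.0081
mortar [ 0.724 -0.148  0.002] [-0.205 -0.163  0.002] 0.0034
[0.21500611 0.         0.04995621] seat exp [0, 0, 0.076]
```

View pics/c9.png

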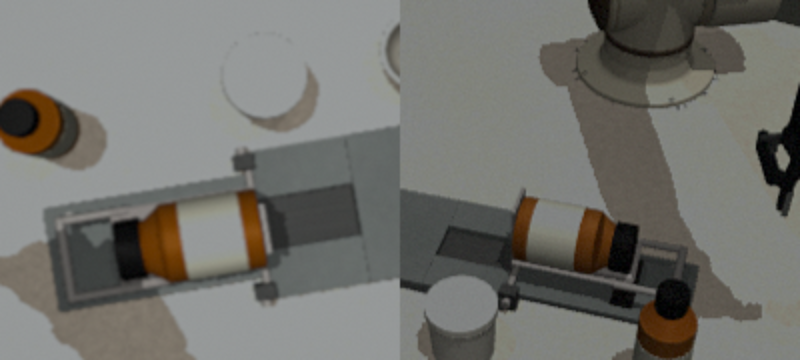

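The jar lies in the V. The camera puts the bar at 62 mm rather than 50 mm, so I'll verify by pressing the bar gently with closed fingers.

```bash
python3 - <<'E'
from h import *
print(rel(W(.216,0,.1)),rel(W(.216,0,.062)))
E
```

```text
([-0.393, -0.106, 0.396], [0.0, 0.0, 0.0]) ([-0.393, -0.106, 0.523], [0.0, 0.0, 0.0])
```

send_rows(
  plan=[
    [[-0.13, -0.035, 0.05], [0, 0, 0], 1],
    [[-0.26, -0.07, 0.13], [0, 0, 0], 1],
    [[-0.393, -0.106, 0.25], [0, 0, 0], 1],
    [[-0.393, -0.106, 0.36], [0, 0, 0], 1],
    [[-0.393, -0.106, 0.45], [0, 0, 0], 1],
    [[-0.393, -0.106, 0.5], [0, 0, 0], 1],
    [[-0.393, -0.106, 0.52], [0, 0, 0], 1],
    [[-0.393, -0.106, 0.53], [0, 0, 0], 1],
    [[-0.393, -0.106, 0.53], [0, 0, 0], 1],
  ],
)

```text
time: 24.55
ee_pos: [0.4842, 0.2354, 0.0608]
tcp_rot: [179.9, -0.1, 100.7]
wrist_force: [-0.7, -0.1, 0.2]
opening: -0.0001
```

send_rows(
  plan=[
    [[0, 0, 0.01], [0, 0, 0], 1],
    [[0, 0, 0.017], [0, 0, 0], 1],
    [[0, 0, 0.017], [0, 0, 0], 1],
    [[0, 0, 0.017], [0, 0, 0], 1],
  ],
)

```text
time: 24.95
ee_pos: [0.4843, 0.2354, 0.0558]
tcp_rot: [179.9, -0.1, 100.7]
wrist_force: [0.2, 1.5, 5.8]
opening: 0.0001
```

Contact comes at z = 0.056, exactly the bar top when fully down. Retreat and hand in.

send_rows(
  plan=[
    [[0, 0, -0.05], [0, 0, 0], 1],
    [[0, 0, -0.15], [0, 0, 0], 1],
    [[0, 0, -0.3], [0, 0, 0], 1],
    [[0.1, 0, -0.45], [0, 0, 0], 1],
    [[0.2, 0, -0.55], [0, 0, 0], 1],
    [[0.3, 0, -0.55], [0, 0, 0], 1],
    [[0.3, 0, -0.55], [0, 0, 0], 1],
  ],
)

```text
time: 25.65
ee_pos: [0.4665, 0.3259, 0.2217]
tcp_rot: [179.9, -0.2, 100.8]
wrist_force: [-0.6, -1.0, -0.2]
opening: 0.0001
```

```bash
python3 - <<'E'
from h import *
o=sensors.get_obs();print(o["ee_pos"],o["wrist_force"])
camera("top");camera("scene")
for n in("jar","bar"):
  r={c:place_of(n,c) for c in("top","scene")}
  if r["top"] and r["scene"]:
    X,e=tri(r["scene"][0]["point"],r["top"][0]["point"]);print(n,(T.T@(X-H)).round(3),round(e,4))
bot.job_done()
E
```

```text
[0.46651104 0.32593467 0.22166895] [-0.63294962 -0.95667875 -0.24199498]
jar [-0.002  0.     0.077] 0.0009
bar [ 0.216 -0.009  0.064] 0.0056
the job is handed in; nothing more can be done
```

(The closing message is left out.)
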